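Weed out the bag clip with the tired spring

TASK

One of the four green bag clips on the stand has a tired spring; they all look the same, so squeeze their levers to feel which one gives easily. Squeeze that one open, take it off the strip and lay it in the white dish, let go of it there with the dish upright, and leave the three sound clips clipped on the strip where they are.

Things in the scene. Friction and masses are not known exactly. Their poses are not given: they have to be found in the camera images.
- clip_stand: Fixed stand: dark-oak block 60 x 212 x 30 mm, origin under its centre, +x roughly away from the robot, +y along the strip. A steel strip 4 mm thick, 200 mm long rises from it, leaning 0.60 rad (34 deg) from vertical to -x, toward the robot; its upper edge is at x -32, z 94 mm. Four clips grip that edge, levers up, 52 mm apart (y about 78, 26, -26, -78), pivots at x -38, z 102 mm
- clip_a: One of 4 identical-looking green bag clips, 28 mm wide, 66 long, 20 to 40 g; one of the 4 has a tired spring, in any of the 4 places. Origin on the pivot pin; +z from jaws up to levers (lever ends z +34 mm, jaw tips z -32), leaning with the strip; +y along pin and strip; x, square to the strip, is the squeezing direction. The jaws reach 22 mm over the strip
- clip_b: As clip_a. Over their outer faces the two splayed levers measure 34 mm at their ends and 16 mm at the pivot while clipped on; fully squeezed 16 mm at the ends, the jaw tips then 20 mm apart round the 4 mm strip, so the clip lifts off along its +z. One lever is part of this body, the other turns with the joint; squeezed evenly, the body turns half as much
- clip_c: Bag clip, same as clip_a
- clip_d: Bag clip, same as clip_a
- clip_a_lever (a joint): Squeeze of clip_a (rad): 0 clamped on the strip, -0.12 jaws shut on nothing, grows as the levers close, hard stop 0.5. 1 rad brings the lever ends 35 mm closer. The spring resists at each lever end with about 10 N at 0 rising to 16 N at 0.5 if sound (sound ones differ by 6 %), 3 N rising to 5 N if tired. Squeezing a sound clip in place does no harm
- clip_b_lever (a joint): As clip_a_lever, for clip_b
- clip_c_lever (a joint): As clip_a_lever, for clip_c
- clip_d_lever (a joint): As clip_a_lever, for clip_d
- ramekin_white: small white stoneware dish, loose, empty, 77 mm across at the rim, 42 mm high, about 60 mm wide inside, floor 5 mm thick, 90 to 140 g; origin under its centre, z up
- ramekin_grey: the same dish in grey-green, loose, empty; not the one to use. It and the white one may have changed places
There are look-alikes about, which are no part of the job. What is shaped like the clip_d but purple is not meant.

How it is judged:
On the way, in this order (a step that is already met when the one before it is completed fails the run):
1. a clip is squeezed open in place on the strip (((value of joint clip_a_lever above 0.15 rad and distance of clip_a from where it was at the start of the episode below 0.015 m) or (value of joint clip_b_lever above 0.15 rad and distance of clip_b from where it was at the start of the episode below 0.015 m) or (value of joint clip_c_lever above 0.15 rad and distance of clip_c from where it was at the start of the episode below 0.015 m) or (value of joint clip_d_lever above 0.15 rad and distance of clip_d from where it was at the start of the episode below 0.015 m))), for 0.1 s.
2. a clip is taken clear of the strip with its jaws held open (((value of joint clip_a_lever above 0.1 rad and distance of clip_a from where it was at the start of the episode above 0.03 m) or (value of joint clip_b_lever above 0.1 rad and distance of clip_b from where it was at the start of the episode above 0.03 m) or (value of joint clip_c_lever above 0.1 rad and distance of clip_c from where it was at the start of the episode above 0.03 m) or (value of joint clip_d_lever above 0.1 rad and distance of clip_d from where it was at the start of the episode above 0.03 m))), for 0.1 s.
At the end, for the whole second after the job is handed in: The tired clip lies released and at rest in the white dish (pivot within 42 mm of the dish axis and under 60 mm above its underside), the dish upright on the table (within 0.12 rad); each of the other three clamps the strip with over 15 N (a tired clip: 8 N), within 20 mm of its start (((horizontal distance between clip_a and ramekin_white below 0.042 m and z of clip_a in the frame of ramekin_white below 0.06 m and linear speed of clip_a below 0.03 m/s and contact force between each of clip_b, clip_c, clip_d and clip_stand above 15 N and distance of each of clip_b, clip_c, clip_d from where it was at the start of the episode below 0.02 m) or (horizontal distance between clip_b and ramekin_white below 0.042 m and z of clip_b in the frame of ramekin_white below 0.06 m and linear speed of clip_b below 0.03 m/s and contact force between each of clip_a, clip_c, clip_d and clip_stand above 15 N and distance of each of clip_a, clip_c, clip_d from where it was at the start of the episode below 0.02 m) or (horizontal distance between clip_c and ramekin_white below 0.042 m and z of clip_c in the frame of ramekin_white below 0.06 m and linear speed of clip_c below 0.03 m/s and contact force between each of clip_a, clip_b, clip_d and clip_stand above 15 N and distance of each of clip_a, clip_b, clip_d from where it was at the start of the episode below 0.02 m) or (horizontal distance between clip_d and ramekin_white below 0.042 m and z of clip_d in the frame of ramekin_white below 0.06 m and linear speed of clip_d below 0.03 m/s and contact force between each of clip_a, clip_b, clip_c and clip_stand above 15 N and distance of each of clip_a, clip_b, clip_c from where it was at the start of the episode below 0.02 m)) and linear speed of ramekin_white below 0.02 m/s and angle between ramekin_white's own z axis and vertical below 0.12 rad and height (world z) of ramekin_white below 0.01 m); the robot touches nothing.
It also fails if it takes over 51 s, if anything falls off the work surface, if the arm or the gripper's body presses on something with over 40 N, if the wrist force passes 120 N, or if a joint passes its speed limit or range.

ROBOT

A 6-joint arm with a two-finger parallel gripper is mounted at the origin on a cart in front of the work surface, level with it; the furniture and walls round the work are solid. World frame = base frame: x ahead of the robot, y to its left, z up, the work surface at z = 0. Lengths are in m, angles in rad, forces in N, time in s.
With the tool pointing down it reaches from about 0.275 to 0.75 m from the base axis. Payload 10.2 kg.
Tool frame: the origin (TCP) lies on the centre line of the jaws, within the pads' length; the fingertips stand 19 mm ahead of it and the grasp point (between the pads) is the TCP (tips_ahead is the distance from the TCP to the fingertips, in m); z points along the fingers, y is the line along which they close (so a half turn about z gives the same grasp; the last joint's range is limited). The gripper opens to 85 mm and grips with 20 to 120 N. Pads are 22 mm wide; open, the fingers measure 114 mm over their backs; the gripper's body (76 mm by 85 mm) begins 54 mm behind the grasp point. The pads swing forward as they close: fully open they stand 13 mm farther back than shut.
Start: joints at [-1.559, 0.313, 1.498, -0, 1.331, -0.223], TCP at [0.122, -0.511, 0.25] pointing down, gripper open.
Joint ranges: [-2.94, 2.94], [-0.97, 2.17], [0.19, 2.56], [-1.23, 4.37], [0.02, 3.11], [-2.88, 2.88]. Speed limits (rad/s): [2.39, 2.39, 3.01, 3.14, 3.14, 3.14].

INTERFACE

Orientations are given as a 3x3 rotation matrix whose columns are the frame's x, y, z axes.
In Python, from cell import * gives the robot as it stands.
- The arm moves only by the tool carry_out, never from a script. Its argument "plan" is a list of rows, each an object of numbers: "dx", "dy", "dz": the shift along the tool's x, y, z in units of 30 mm (1.0 is 30 mm); "ax", "ay", "az": the turn, a rotation vector about the tool's x, y, z in units of 6 degrees (1.0 is 6 degrees). In form: [{"dx": .., "dy": .., "dz": .., "ax": .., "ay": .., "az": ..}, ...]. A call has 1 to 8 rows; each row shifts and turns the commanded pose from where the row before left it, along the tool's axes as they then stand; what a row does not reach is not made up. A row lasts 1/10 s, in which the tool goes at most 50 mm and 8.59 degrees, less where a joint would pass 70% of its speed; a pose out of reach is approached as far as the arm can. A call is refused whole if a number of a shift passes 1 or a number of a turn 1, either way. A call with a gripper value outside its range is refused whole. "gripper" is the finger opening in mm, from 0 to 85.4, set as the call begins (left out, the last holds). The fingers move at their own pace and stop on an object; "squeeze" is the grip in N (left out, the last holds). Time passes only in rows, so rows that do not move let the fingers close. It gives the time, the measured TCP pose, the force, the opening and the grip force at its end, in the units of the state.
- observe(): the state, without advancing time (a new reading comes with each control period).
- capture(name): name is "side" or "top"; returns a dict with "color" (384x512x3 uint8, red, green, blue), "camera_matrix" (3x3 intrinsics, pixels), "R" (3x3) and "t" (3): a world point X has camera coordinates R X + t. Camera axes: x right, y down, z forward; pixel columns grow to the right and rows downward; lengths in m; the calibration is good to about 2 mm. A picture is of the moment at which its call begins. There is no depth.
- close_job(): hands the job in; it is judged then, once.
Trained networks look in the newest picture that a camera, given by its name, has taken for a name from the list of things; names that differ only in an ending like _2 or _b are one class to them, and where a whole thing is asked for, a point or a joint stands for the part that bears it (a point fixed in the world has none). Each returns a list of dicts, best first, with "confidence" (0 to 1); they miss things now and then, are a little off and sometimes report something else, mostly with a low value. They report only what shows in the picture. A call takes as long as a camera call. They do not tell look-alikes from the thing itself.
- trace(camera, label): "mask" (384x512 bool, what is visible of it) and "extent" ([left, top, right, bottom] in pixels, round what is visible of it).
- place_of(camera, label): "at" ([column, row] in pixels: a listed point, or the origin of a listed thing).
The state is a dict: "time_s": time; "qpos": joint angles; "joint_vel": joint speeds; "joint_efforts": joint torques, N m; "eef_pos": TCP position; "tcp_rot": TCP orientation; "force": force on the tool from outside, world axes, zero at the start; "wrist_torque": the same for the moment, N m; "opening": finger opening in m; "gripper_force": force on a finger pad.
Only numpy, scipy, OpenCV 4.12 (cv2) and the standard library are available. Lean on these libraries where they do the work, as an engineer would, in place of code of your own. Each camera call takes 0.05 s, during which the arm holds its last target. There are 200 camera calls.

## Working session

There is one attempt and no reset: what is moved stays moved. The work goes in short steps, Python scripts to look and compute and a tool call to move; the robot and the scene stay as the last step left them, time stands still between calls to the robot, and variables do not carry over. Pictures are saved under pics/ and viewed, at most 10 in all, crops included, and the job is handed in when it is done.

Besides the shell and the picture viewer there is one more tool, called after "Emit:" by a JSON object that holds its "name" and its "arguments", one argument or row to a line. carry_out: Moves the arm, as the interface text tells. Its arguments: {"type":"object","properties":{"plan":{"type":"array"},"gripper":{"type":"number"},"squeeze":{"type":"number"}},"required":["plan"]}

```bash
mkdir -p pics; ls; python3 - <<'E'
from cell import *
import cv2,numpy as np
ims=[]
for c in ("side","top"):
    p=capture(c); cv2.imwrite(f"pics/{c}0.png",p["color"][:,:,::-1])
    print(c,p["camera_matrix"].tolist(),p["R"].tolist(),p["t"].tolist())
    for l in ("clip_stand","clip_a","ramekin_white","ramekin_grey"):
        print(l,[(np.round(d["at"],1).tolist(),round(d["confidence"],2)) for d in place_of(c,l)])
        print('  tr',[(np.round(d["extent"]).tolist(),round(d["confidence"],2)) for d in trace(c,l)])
print(observe())
E
```

```text
pics
side [[385.393666497348, 0.0, 247.2697980480304], [0.0, 385.393666497348, 192.9471878960174], [0.0, 0.0, 1.0]] [[0.9997138599695564, -0.012519824974640338, -0.02038264377784576], [-0.023781804762154603, -0.42852279547299954, -0.9032179357841942], [0.0025737029791612436, 0.9034442250314131, -0.4286979219804603]] [-0.5203989692311689, -0.01133508359756035, 1.1263243125381468]
clip_stand [([243.5, 258.2], 0.78)]
  tr [([205.0, 203.0, 283.0, 291.0], 0.95)]
clip_a [([250.7, 196.3], 0.85), ([228.1, 217.9], 0.78), ([238.0, 201.1], 0.65), ([208.2, 227.4], 0.61), ([321.5, 259.5], 0.59)]
  tr [([196.0, 208.0, 220.0, 246.0], 0.78), ([241.0, 180.0, 261.0, 210.0], 0.75), ([209.0, 198.0, 238.0, 227.0], 0.73), ([223.0, 187.0, 251.0, 220.0], 0.61), ([316.0, 245.0, 331.0, 273.0], 0.51)]
ramekin_white [([268.6, 201.8], 0.73), ([224.0, 214.4], 0.59)]
  tr [([228.0, 186.0, 249.0, 219.0], 0.74), ([257.0, 182.0, 280.0, 204.0], 0.55)]
ramekin_grey [([180.8, 253.8], 0.56)]
  tr [([163.0, 229.0, 201.0, 263.0], 0.61)]
top [[397.1971755603802, 0.0, 253.55627138563457], [0.0, 397.1971755603802, 198.9123564
[... 987 characters left out ...]
e-01]), 'joint_vel': array([-2.03827706e-03,  6.81514335e-05, -6.08642103e-04, -2.16311968e-04,
        3.68529040e-04,  9.81919239e-05]), 'joint_efforts': array([ 1.05612591e-03, -4.12163544e+01, -2.59896630e+01, -9.49653258e-05,
        3.35633968e-04, -1.06036097e-06]), 'eef_pos': array([ 0.12212616, -0.51059142,  0.25029017]), 'tcp_rot': array([[ 9.72577055e-01,  2.32580893e-01,  1.09843062e-05],
       [ 2.32580892e-01, -9.72577055e-01,  3.60562264e-05],
       [ 1.90690735e-05, -3.25127188e-05, -9.99999999e-01]]), 'force': array([-0.01232668,  0.38923423, -0.04851868]), 'wrist_torque': array([-0.02993454, -0.01264917, -0.00212536]), 'gripper_force': 0.0, 'opening': 0.08517172109252626}
```

```bash
python3 - <<'E'
import cv2
a=cv2.imread("pics/top0.png")[110:300,140:390];cv2.imwrite("pics/t.png",cv2.resize(a,None,fx=3,fy=3,interpolation=2)[:600])
a=cv2.imread("pics/side0.png")[150:310,140:350];cv2.imwrite("pics/s.png",cv2.resize(a,None,fx=3.7,fy=3.7,interpolation=2)[:600])
E
```

```text
(no output)
```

View pics/t.png

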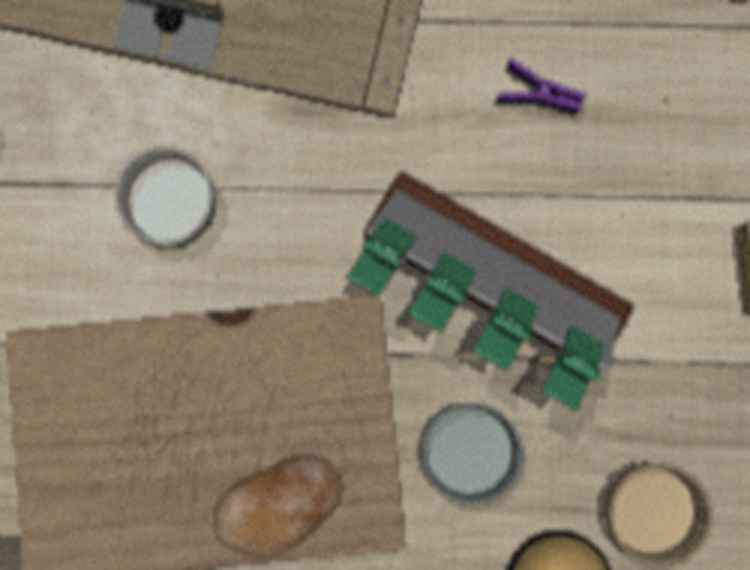

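View pics/s.png

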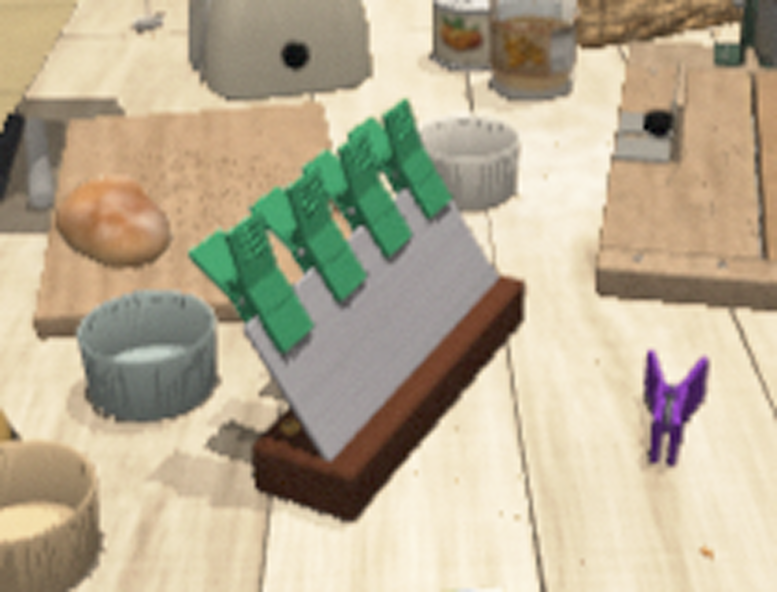

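```bash
cat > h.py <<'E'
import numpy as np
from scipy.optimize import least_squares
K={"side":np.array([[385.394,0,247.27],[0,385.394,192.947],[0,0,1]]),"top":np.array([[397.197,0,253.556],[0,397.197,198.912],[0,0,1]])}
R={"side":np.array([[0.9997138599695564,-0.012519824974640338,-0.02038264377784576],[-0.023781804762154603,-0.42852279547299954,-0.9032179357841942],[0.0025737029791612436,0.9034442250314131,-0.4286979219804603]]),
"top":np.array([[0.02636694383743668,-0.999344835466214,-0.02479282355197762],[-0.9965548294661769,-0.02432625100564289,-0.07928874686643482],[0.07863368324269555,0.026798009982394087,-0.9965433309799786]])}
T={"side":np.array([-0.5203989692311689,-0.01133508359756035,1.1263243125381468]),"top":np.array([-0.25962651265355885,0.5108939263352642,0.9219327057343384])}
def proj(c,X):
    p=K[c]@(R[c]@np.asarray(X)+T[c]); return p[:2]/p[2]
def onz(c,uv,z):
    d=R[c].T@np.linalg.inv(K[c])@np.array([*uv,1]); C=-R[c].T@T[c]
    return C+d*(z-C[2])/d[2]
def Rz(a): return np.array([[np.cos(a),-np.sin(a),0],[np.sin(a),np.cos(a),0],[0,0,1]])
E
python3 - <<'E'
from h import *
S=lambda u,v:(140+u/3.7,150+v/3.7)
Tp=lambda u,v:(140+u/3,110+v/3)
obs=[("side",S(352,520),(30,-106,0)),("side",S(349,490),(30,-106,30)),("side",S(523,283),(30,106,30)),("side",S(521,317),(30,106,0)),
("side",S(256,450),(-30,-106,30)),("side",S(247,325),(-32,-100,94)),("side",S(497,275),(12,100,30)),("side",S(330,460),(12,-100,30)),
("top",Tp(402,172),(30,106,30)),("top",Tp(632,305),(30,-106,30)),
]
for y,uv in zip((78,26,-26,-78),((None),(289.2,205.3),(310.3,211.4),(334.7,229.3))):
    pass
for y,uv in zip((78,26,-26,-78),((250.7,196.3),(238,201.1),(228.1,217.9),(208.2,227.4))): obs.append(("side",uv,(-38,y,102)))
f=lambda p:np.concatenate([proj(c,Rz(p[2])@(np.array(l)/1000)+[p[0],p[1],0])-uv for c,uv,l in obs])
r=least_squares(f,[.5,-.1,-.5],loss="soft_l1");print(r.x)
for (c,uv,l),e in zip(obs,f(r.x).reshape(-1,2)): print(c,l,e.round(1))
p=r.x
for y in (78,26,-26,-78):
    X=Rz(p[2])@(np.array([-38,y,102])/1000)+[p[0],p[1],0]; print(X.round(4),proj("top",X).round(1),proj("side",X).round(1))
for n,e,at in(("w",(177,159,210,192),(196.3,178.4)),("g",(282,244,316,278),(295.4,260.8))):
    print(n,onz("top",((e[0]+e[2])/2,(e[1]+e[3])/2),.042),onz("top",at,0))
print("cams",-R["top"].T@T["top"],-R["side"].T@T["side"])
E
```

```text
[ 0.5188102  -0.36739439 -0.50522819]
side (30, -106, 0) [0.6 1.9]
side (30, -106, 30) [ 0.9 -3.4]
side (30, 106, 30) [ 1.5 -1.4]
side (30, 106, 0) [1.8 1. ]
side (-30, -106, 30) [-2.1 -1.8]
side (-32, -100, 94) [-1.1  0.6]
side (12, 100, 30) [-0.   0.2]
side (12, -100, 30) [-0.9  0. ]
top (30, 106, 30) [-1.5 -2. ]
top (30, -106, 30) [ 1.1 -0.6]
side (-38, 78, 102) [-1.5 -1.3]
side (-38, 26, 102) [-0.7  3.8]
side (-38, -26, 102) [-4. -2.]
side (-38, -78, 102) [1.1 0.8]
[ 0.5233 -0.2807  0.102 ] [268.5 193.4] [249.2 195. ]
[ 0.4981 -0.3263  0.102 ] [289.5 205.6] [237.3 204.9]
[ 0.473  -0.3718  0.102 ] [310.7 217.9] [224.1 215.9]
[ 0.4478 -0.4173  0.102 ] [331.9 230.3] [209.3 228.2]
w [ 0.56643608 -0.10643166  0.042     ] [ 0.56517605 -0.10589999  0.        ]
g [ 0.37675441 -0.35396136  0.042     ] [ 0.37390664 -0.34923201  0.        ]
cams [ 0.4434844  -0.27173424  0.95281715] [ 0.51708167 -1.02894384  0.46200773]
```

```bash
cat > ov.py <<'E'
from h import *
import cv2,sys
def overlay(p,c,im,x0,y0,w,h,f,out):
    a=cv2.resize(im[y0:y0+h,x0:x0+w],None,fx=f,fy=f,interpolation=2)
    def L(A,B,col):
        q=[tuple(int(v) for v in ((proj(c,Rz(p[2])@(np.array(l)/1000)+[p[0],p[1],0])-(x0-.5,y0-.5))*f).round()) for l in(A,B)]
        cv2.line(a,*q,col,1)
    for z in (0,30):
        P=[(30,-106,z),(30,106,z),(-30,106,z),(-30,-106,z)]
        for i in range(4): L(P[i],P[(i+1)%4],(255,0,255))
    for q in P: L(q,(q[0],q[1],0),(255,0,255))
    P=[(12,-100,30),(-32,-100,94),(-32,100,94),(12,100,30)]
    for i in range(4): L(P[i],P[(i+1)%4],(0,0,255))
    s,co=np.sin(.6),np.cos(.6)
    for y in (78,26,-26,-78):
        o=np.array([-38,y,102]);Z=np.array([-s,0,co]);X=np.array([co,0,s]);Y=np.array([0,14,0])
        for d in(-1,1):
            e=o+34*Z+17*d*X; b=o+8*d*X
            L(e-Y,e+Y,(0,255,255));L(b-Y,e-Y,(0,255,255));L(b+Y,e+Y,(0,255,255))
        L(o-Y,o+Y,(255,255,0))
    return a
if __name__=="__main__":
    p=[float(v) for v in sys.argv[1:4]]
    a=overlay(p,"side",cv2.imread("pics/side0.png"),190,170,100,130,4,"")
    b=overlay(p,"top",cv2.imread("pics/top0.png"),253,160,100,130,4,"")
    cv2.imwrite(sys.argv[4],np.hstack([a,b]))
E
python3 ov.py .5188 -.3674 -.5052 pics/o1.png
```

```text
(no output)
```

View pics/o1.png

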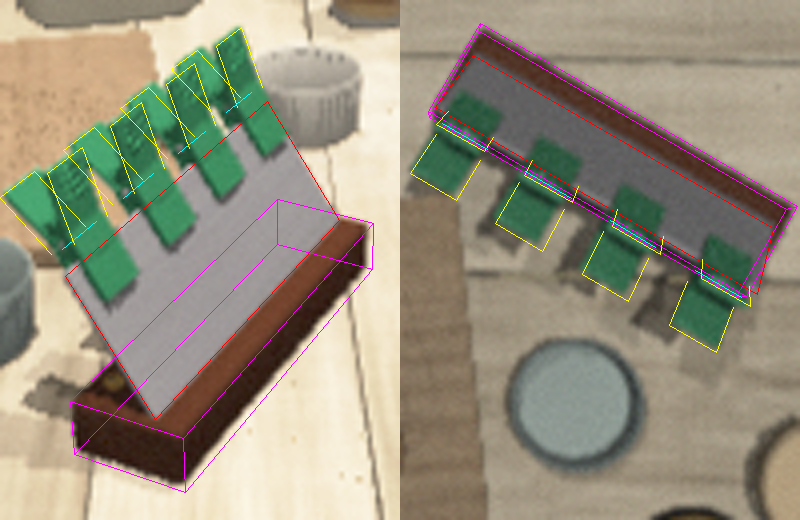

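```bash
cat > pl.py <<'E'
from h import *
from scipy.spatial.transform import Rotation as Ro
import json
P=np.array([.5188,-.3674,-.5052]); s,c=np.sin(.6),np.cos(.6); B=Rz(P[2])
def clip(y,h):  # world TCP for clip at local y, h along clip +z
    return B@(np.array([-38-h*s,y,102+h*c])/1000)+[P[0],P[1],0]
G=B@np.column_stack([[0,1,0],[c,0,s],[s,0,-c]])
def plan(p,R0,q,R1,n):
    rv=(Ro.from_matrix(R0).inv()*Ro.from_matrix(R1)).as_rotvec()/n; R=Ro.from_matrix(R0); p=np.array(p)
    for i in range(n):
        d=R.inv().apply((q-p)/(n-i))/.03; d=d.round(2); a=(np.degrees(rv)/6).round(2)
        print(json.dumps(dict(zip(("dx","dy","dz","ax","ay","az"),map(float,[*d,*a])))))
        p=p+R.apply(d*.03); R=R*Ro.from_rotvec(np.radians(a*6))
    print("end",p.round(4),np.linalg.norm(p-q).round(4),np.degrees((R.inv()*Ro.from_matrix(R1)).magnitude()).round(2))
E
python3 - <<'E'
from pl import *; from cell import *
o=observe(); print(o["time_s"])
plan(o["eef_pos"],o["tcp_rot"],clip(-78,110),G,14); print(clip(-78,28),G.round(3).tolist())
E
```

```text
0.9
{"dx": 0.7, "dy": -0.14, "dz": 0.14, "ax": -0.39, "ay": 0.17, "az": -0.55}
{"dx": 0.7, "dy": -0.1, "dz": 0.14, "ax": -0.39, "ay": 0.17, "az": -0.55}
{"dx": 0.7, "dy": -0.07, "dz": 0.15, "ax": -0.39, "ay": 0.17, "az": -0.55}
{"dx": 0.7, "dy": -0.03, "dz": 0.16, "ax": -0.39, "ay": 0.17, "az": -0.55}
{"dx": 0.7, "dy": 0.0, "dz": 0.18, "ax": -0.39, "ay": 0.17, "az": -0.55}
{"dx": 0.7, "dy": 0.03, "dz": 0.19, "ax": -0.39, "ay": 0.17, "az": -0.55}
{"dx": 0.69, "dy": 0.07, "dz": 0.2, "ax": -0.39, "ay": 0.17, "az": -0.55}
{"dx": 0.68, "dy": 0.1, "dz": 0.22, "ax": -0.39, "ay": 0.17, "az": -0.55}
{"dx": 0.67, "dy": 0.13, "dz": 0.24, "ax": -0.39, "ay": 0.17, "az": -0.55}
{"dx": 0.66, "dy": 0.15, "dz": 0.25, "ax": -0.39, "ay": 0.17, "az": -0.55}
{"dx": 0.65, "dy": 0.18, "dz": 0.27, "ax": -0.39, "ay": 0.17, "az": -0.55}
{"dx": 0.63, "dy": 0.21, "dz": 0.29, "ax": -0.39, "ay": 0.17, "az": -0.55}
{"dx": 0.61, "dy": 0.23, "dz": 0.32, "ax": -0.39, "ay": 0.17, "az": -0.55}
{"dx": 0.59, "dy": 0.25, "dz": 0.33, "ax": -0.39, "ay": 0.17, "az": -0.55}
end [ 0.3935 -0.3871  0.1929] 0.0001 0.4
[ 0.43396145 -0.40961297  0.1251094 ] [[0.484, 0.722, 0.494], [0.875, -0.399, -0.273], [0.0, 0.565, -0.825]]
```

Emit:
{"name": "carry_out", "arguments": {
  "plan": [
    {"dx": 0.7, "dy": -0.14, "dz": 0.14, "ax": -0.39, "ay": 0.17, "az": -0.55},
    {"dx": 0.7, "dy": -0.1, "dz": 0.14, "ax": -0.39, "ay": 0.17, "az": -0.55},
    {"dx": 0.7, "dy": -0.07, "dz": 0.15, "ax": -0.39, "ay": 0.17, "az": -0.55},
    {"dx": 0.7, "dy": -0.03, "dz": 0.16, "ax": -0.39, "ay": 0.17, "az": -0.55},
    {"dx": 0.7, "dy": 0, "dz": 0.18, "ax": -0.39, "ay": 0.17, "az": -0.55},
    {"dx": 0.7, "dy": 0.03, "dz": 0.19, "ax": -0.39, "ay": 0.17, "az": -0.55},
    {"dx": 0.69, "dy": 0.07, "dz": 0.2, "ax": -0.39, "ay": 0.17, "az": -0.55},
    {"dx": 0.68, "dy": 0.1, "dz": 0.22, "ax": -0.39, "ay": 0.17, "az": -0.55}
  ],
  "gripper": 60,
  "squeeze": 20
}}

```text
time_s: 1.7
eef_pos: [0.2778, -0.4396, 0.2177]
tcp_rot: [[0.755, 0.599, 0.268], [0.653, -0.724, -0.222], [0.061, 0.342, -0.938]]
force: [1.1, 0.6, -0.3]
opening: 0.0601
gripper_force: 0.0
```

Emit:
{"name": "carry_out", "arguments": {
  "plan": [
    {"dx": 0.67, "dy": 0.13, "dz": 0.24, "ax": -0.39, "ay": 0.17, "az": -0.55},
    {"dx": 0.66, "dy": 0.15, "dz": 0.25, "ax": -0.39, "ay": 0.17, "az": -0.55},
    {"dx": 0.65, "dy": 0.18, "dz": 0.27, "ax": -0.39, "ay": 0.17, "az": -0.55},
    {"dx": 0.63, "dy": 0.21, "dz": 0.29, "ax": -0.39, "ay": 0.17, "az": -0.55},
    {"dx": 0.61, "dy": 0.23, "dz": 0.32, "ax": -0.39, "ay": 0.17, "az": -0.55},
    {"dx": 0.59, "dy": 0.25, "dz": 0.33, "ax": -0.39, "ay": 0.17, "az": -0.55},
    {"dx": 0}
  ]
}}

```text
invalid input at $.plan[6]: expected keys dx, dy, dz, ax, ay, az
```

```bash
python3 - <<'E'
from pl import *; from cell import *; import cv2
o=observe(); print(o["time_s"],o["qpos"].round(2),o["opening"],o["force"])
ims=[capture(k)["color"][:,:,::-1] for k in("side","top")]
cv2.imwrite("pics/o2.png",cv2.resize(np.hstack([ims[0][100:300,150:330],ims[1][130:330,230:410]]),None,fx=2.2,fy=2.2,interpolation=2))
plan(o["eef_pos"],o["tcp_rot"],clip(-78,28),G,5)
E
```

```text
1.7 [-1.33  0.18  1.8   0.27  0.89 -0.6 ] 0.06008580305342325 [ 1.14033161  0.57278379 -0.28894374]
{"dx": 0.88, "dy": 0.27, "dz": 0.81, "ax": -0.45, "ay": 0.21, "az": -0.65}
{"dx": 0.84, "dy": 0.29, "dz": 0.85, "ax": -0.45, "ay": 0.21, "az": -0.65}
{"dx": 0.8, "dy": 0.3, "dz": 0.88, "ax": -0.45, "ay": 0.21, "az": -0.65}
{"dx": 0.76, "dy": 0.31, "dz": 0.91, "ax": -0.45, "ay": 0.21, "az": -0.65}
{"dx": 0.73, "dy": 0.32, "dz": 0.93, "ax": -0.45, "ay": 0.21, "az": -0.65}
end [ 0.434  -0.4094  0.1252] 0.0002 0.16
```

View pics/o2.png

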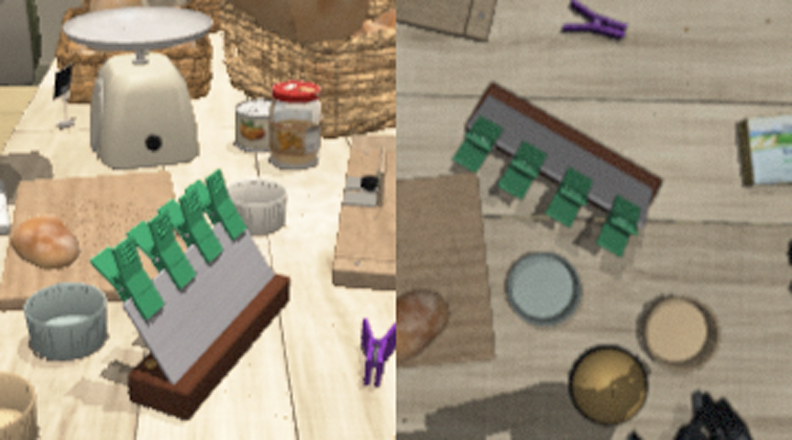

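The second call was refused (partial row), so the arm is only halfway; the picture shows the scene unchanged, with the gripper at the lower edge of the top view. I'll send the second half again.

Emit:
{"name": "carry_out", "arguments": {
  "plan": [
    {"dx": 0.67, "dy": 0.13, "dz": 0.24, "ax": -0.39, "ay": 0.17, "az": -0.55},
    {"dx": 0.66, "dy": 0.15, "dz": 0.25, "ax": -0.39, "ay": 0.17, "az": -0.55},
    {"dx": 0.65, "dy": 0.18, "dz": 0.27, "ax": -0.39, "ay": 0.17, "az": -0.55},
    {"dx": 0.63, "dy": 0.21, "dz": 0.29, "ax": -0.39, "ay": 0.17, "az": -0.55},
    {"dx": 0.61, "dy": 0.23, "dz": 0.32, "ax": -0.39, "ay": 0.17, "az": -0.55},
    {"dx": 0.59, "dy": 0.25, "dz": 0.33, "ax": -0.39, "ay": 0.17, "az": -0.55},
    {"dx": 0, "dy": 0, "dz": 0, "ax": 0, "ay": 0, "az": 0}
  ]
}}

```text
time_s: 2.5
eef_pos: [0.3939, -0.3863, 0.1921]
tcp_rot: [[0.482, 0.721, 0.498], [0.876, -0.396, -0.275], [-0.002, 0.569, -0.823]]
force: [-0.8, -0.2, 0.3]
opening: 0.0599
gripper_force: 0.0
```

```bash
python3 - <<'E'
from pl import *; from cell import *; import cv2
o=observe(); print(o["time_s"],o["qpos"].round(2),o["opening"],o["force"])
ims=[capture(k)["color"][:,:,::-1] for k in("side","top")]
cv2.imwrite("pics/o3.png",np.hstack([cv2.resize(ims[0][130:290,160:290],None,fx=3,fy=3,interpolation=2),cv2.resize(ims[1][170:330,250:380],None,fx=3,fy=3,interpolation=2)]))
plan(o["eef_pos"],o["tcp_rot"],clip(-78,28),G,4)
E
```

```text
2.5 [-1.14  0.21  1.92  0.64  0.6  -1.1 ] 0.059914404232243604 [-0.79710215 -0.18453207  0.29641087]
{"dx": -0.01, "dy": -0.0, "dz": 0.68, "ax": 0.01, "ay": -0.0, "az": 0.01}
{"dx": -0.01, "dy": -0.0, "dz": 0.68, "ax": 0.01, "ay": -0.0, "az": 0.01}
{"dx": -0.01, "dy": 0.0, "dz": 0.68, "ax": 0.01, "ay": -0.0, "az": 0.01}
{"dx": -0.0, "dy": 0.0, "dz": 0.68, "ax": 0.01, "ay": -0.0, "az": 0.01}
end [ 0.434  -0.4095  0.125 ] 0.0002 0.09
```

View pics/o3.png

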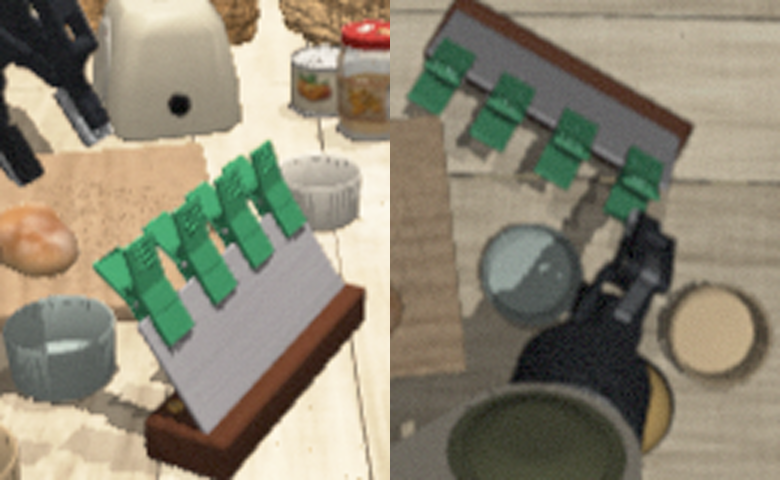

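The side view (left) shows the fingers straddling the line of the nearest clip, and the top view (right) shows the hand over its axis. Next I go in 80 mm, then probe.

Emit:
{"name": "carry_out", "arguments": {
  "plan": [
    {"dx": 0, "dy": 0, "dz": 0.68, "ax": 0, "ay": 0, "az": 0},
    {"dx": -0.02, "dy": 0, "dz": 0.68, "ax": 0, "ay": 0, "az": 0},
    {"dx": 0, "dy": 0, "dz": 0.68, "ax": 0, "ay": 0, "az": 0},
    {"dx": 0, "dy": 0, "dz": 0.68, "ax": 0, "ay": 0, "az": 0},
    {"dx": 0, "dy": 0, "dz": 0, "ax": 0, "ay": 0, "az": 0}
  ]
}}

```text
time_s: 3.1
eef_pos: [0.4335, -0.4109, 0.1244]
tcp_rot: [[0.484, 0.721, 0.496], [0.875, -0.398, -0.276], [-0.001, 0.568, -0.823]]
force: [-1.0, 0.9, 1.3]
opening: 0.0601
gripper_force: 0.0
```

Emit:
{"name": "carry_out", "arguments": {
  "plan": [
    {"dx": 0, "dy": 0, "dz": 0, "ax": 0, "ay": 0, "az": 0},
    {"dx": 0, "dy": 0, "dz": 0, "ax": 0, "ay": 0, "az": 0},
    {"dx": 0, "dy": 0, "dz": 0, "ax": 0, "ay": 0, "az": 0},
    {"dx": 0, "dy": 0, "dz": 0, "ax": 0, "ay": 0, "az": 0},
    {"dx": 0, "dy": 0, "dz": 0, "ax": 0, "ay": 0, "az": 0}
  ],
  "gripper": 28
}}

```text
time_s: 3.6
eef_pos: [0.4338, -0.4104, 0.1262]
tcp_rot: [[0.483, 0.72, 0.498], [0.875, -0.395, -0.278], [-0.003, 0.57, -0.821]]
force: [-0.3, 0.0, -0.8]
opening: 0.0281
gripper_force: 3.6
```

```bash
python3 - <<'E'
from pl import *; from cell import *; import cv2
o=observe(); print(o["time_s"],o["opening"],o["force"],o["gripper_force"],o["eef_pos"]-clip(-78,28))
ims=[capture(k)["color"][:,:,::-1] for k in("side","top")]
cv2.imwrite("pics/o4.png",np.hstack([cv2.resize(ims[0][160:290,180:290],None,fx=3.5,fy=3.5,interpolation=2),cv2.resize(ims[1][160:290,250:360],None,fx=3.5,fy=3.5,interpolation=2)]))
E
```

```text
3.6 0.02810719866162304 [-0.28865061  0.03314789 -0.75470726] 3.6143678496591747 [-0.00018977 -0.00073807  0.00112966]
```

View pics/o4.png

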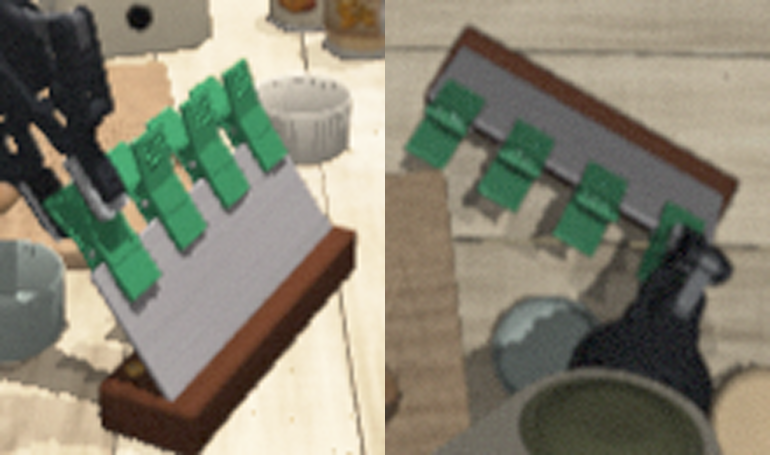

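```bash
python3 - <<'E'
from pl import *; from cell import *; import cv2
o=observe();p=o["eef_pos"];r=o["tcp_rot"]
a=cv2.imread("pics/o4.png")[:, :]
def dot(c,X,col):
    u=(proj(c,X)-((180,160) if c=="side" else (250,160))+.5)*3.5+((0,0) if c=="side" else (385,0))
    cv2.circle(a,tuple(int(v) for v in u),2,col,-1)
for c in("side","top"):
    for x in(-11,11):
        for y in(-14,14):
            for z in(0,19): dot(c,p+r@np.array([x,y,z])/1000,(0,0,255))
    for x in(-14,14):
        for y in(-14,14): dot(c,clip(-78+x,34)+G[:,1]*y/1000,(0,255,255))
cv2.imwrite("pics/o5.png",a)
E
```

```text
(no output)
```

View pics/o5.png

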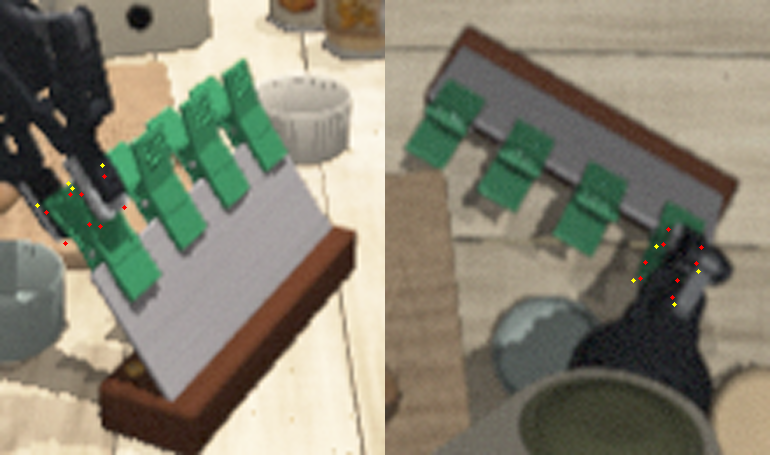

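Reads 3.6 N, about what a tired spring gives; the pads sit roughly 3-5 mm to the -y side. I'll probe the neighbour for contrast, shifting 3 mm as I go.

Emit:
{"name": "carry_out", "arguments": {
  "plan": [
    {"dx": 0, "dy": 0, "dz": 0, "ax": 0, "ay": 0, "az": 0},
    {"dx": 0, "dy": 0, "dz": 0, "ax": 0, "ay": 0, "az": 0},
    {"dx": 0, "dy": 0, "dz": 0, "ax": 0, "ay": 0, "az": 0},
    {"dx": 0.61, "dy": 0, "dz": 0, "ax": 0, "ay": 0, "az": 0},
    {"dx": 0.61, "dy": 0, "dz": 0, "ax": 0, "ay": 0, "az": 0},
    {"dx": 0.61, "dy": 0, "dz": 0, "ax": 0, "ay": 0, "az": 0},
    {"dx": 0, "dy": 0, "dz": 0, "ax": 0, "ay": 0, "az": 0}
  ],
  "gripper": 56
}}

```text
time_s: 4.4
eef_pos: [0.461, -0.3605, 0.1255]
tcp_rot: [[0.481, 0.721, 0.498], [0.877, -0.394, -0.276], [-0.002, 0.569, -0.822]]
force: [0.3, -1.3, 0.4]
opening: 0.0559
gripper_force: 0.0
```

Emit:
{"name": "carry_out", "arguments": {
  "plan": [
    {"dx": 0, "dy": 0, "dz": 0, "ax": 0, "ay": 0, "az": 0},
    {"dx": 0, "dy": 0, "dz": 0, "ax": 0, "ay": 0, "az": 0},
    {"dx": 0, "dy": 0, "dz": 0, "ax": 0, "ay": 0, "az": 0},
    {"dx": 0, "dy": 0, "dz": 0, "ax": 0, "ay": 0, "az": 0},
    {"dx": 0, "dy": 0, "dz": 0, "ax": 0, "ay": 0, "az": 0}
  ],
  "gripper": 28
}}

```text
time_s: 4.9
eef_pos: [0.4602, -0.3625, 0.1256]
tcp_rot: [[0.484, 0.72, 0.498], [0.875, -0.396, -0.278], [-0.003, 0.57, -0.822]]
force: [-0.8, -0.1, -0.3]
opening: 0.0285
gripper_force: 12.2
```

The neighbour reads 12.2 N, so the first clip probed (y = -78) is the tired one. I'll go back and squeeze it fully.

Emit:
{"name": "carry_out", "arguments": {
  "plan": [
    {"dx": 0, "dy": 0, "dz": 0, "ax": 0, "ay": 0, "az": 0},
    {"dx": 0, "dy": 0, "dz": 0, "ax": 0, "ay": 0, "az": 0},
    {"dx": 0, "dy": 0, "dz": 0, "ax": 0, "ay": 0, "az": 0},
    {"dx": -0.58, "dy": 0, "dz": 0, "ax": 0, "ay": 0, "az": 0},
    {"dx": -0.58, "dy": 0, "dz": 0, "ax": 0, "ay": 0, "az": 0},
    {"dx": -0.58, "dy": 0, "dz": 0, "ax": 0, "ay": 0, "az": 0},
    {"dx": 0, "dy": 0, "dz": 0, "ax": 0, "ay": 0, "az": 0}
  ],
  "gripper": 56
}}

```text
time_s: 5.6
eef_pos: [0.4344, -0.4096, 0.126]
tcp_rot: [[0.485, 0.719, 0.497], [0.874, -0.397, -0.279], [-0.004, 0.57, -0.821]]
force: [0.7, -0.1, -0.2]
opening: 0.0559
gripper_force: 0.0
```

Emit:
{"name": "carry_out", "arguments": {
  "plan": [
    {"dx": 0, "dy": 0, "dz": 0, "ax": 0, "ay": 0, "az": 0},
    {"dx": 0, "dy": 0, "dz": 0, "ax": 0, "ay": 0, "az": 0},
    {"dx": 0, "dy": 0, "dz": 0, "ax": 0, "ay": 0, "az": 0},
    {"dx": 0, "dy": 0, "dz": 0, "ax": 0, "ay": 0, "az": 0},
    {"dx": 0, "dy": 0, "dz": 0, "ax": 0, "ay": 0, "az": 0},
    {"dx": 0, "dy": 0, "dz": 0, "ax": 0, "ay": 0, "az": 0},
    {"dx": 0, "dy": 0, "dz": 0, "ax": 0, "ay": 0, "az": 0},
    {"dx": 0, "dy": 0, "dz": 0, "ax": 0, "ay": 0, "az": 0}
  ],
  "gripper": 10,
  "squeeze": 25
}}

```text
time_s: 6.4
eef_pos: [0.4351, -0.4079, 0.1258]
tcp_rot: [[0.483, 0.72, 0.498], [0.875, -0.396, -0.278], [-0.003, 0.57, -0.822]]
force: [-0.1, 0.8, 0.3]
opening: 0.0156
gripper_force: 27.2
```

Fully squeezed at 15.6 mm. Next I lift it off along -z.

Emit:
{"name": "carry_out", "arguments": {
  "plan": [
    {"dx": 0, "dy": 0, "dz": -0.3, "ax": 0, "ay": 0, "az": 0},
    {"dx": 0, "dy": 0, "dz": -0.3, "ax": 0, "ay": 0, "az": 0},
    {"dx": 0, "dy": 0, "dz": -0.4, "ax": 0, "ay": 0, "az": 0},
    {"dx": 0, "dy": 0, "dz": -0.5, "ax": 0, "ay": 0, "az": 0},
    {"dx": 0, "dy": 0, "dz": -0.6, "ax": 0, "ay": 0, "az": 0},
    {"dx": 0, "dy": 0, "dz": -0.6, "ax": 0, "ay": 0, "az": 0},
    {"dx": 0, "dy": 0, "dz": -0.6, "ax": 0, "ay": 0, "az": 0},
    {"dx": 0, "dy": 0, "dz": -0.4, "ax": 0, "ay": 0, "az": 0}
  ]
}}

```text
time_s: 7.2
eef_pos: [0.3792, -0.3769, 0.2188]
tcp_rot: [[0.484, 0.72, 0.498], [0.875, -0.395, -0.279], [-0.004, 0.571, -0.821]]
force: [-0.1, -0.4, -0.4]
opening: 0.0152
gripper_force: 27.2
```

```bash
python3 - <<'E'
from pl import *; from cell import *; import cv2
o=observe(); print(o["time_s"],o["qpos"].round(2),o["opening"],o["gripper_force"],o["force"])
p,r=o["eef_pos"],o["tcp_rot"]
a=np.radians(35) # target yaw of tool x: vertical tool, squeeze direction horizontal
V=np.column_stack([[.484,.875,0],[.875,-.484,0],[0,0,-1]])
print("via");plan(p,r,p+[0,0,.06],r,2)
plan(p+[0,0,.06],r,np.array([.566,-.106,.20]),V,14)
ims=[capture(k)["color"][:,:,::-1] for k in("side","top")]
cv2.imwrite("pics/o6.png",np.hstack([cv2.resize(ims[0][100:290,150:290],None,fx=2.8,fy=2.8,interpolation=2),cv2.resize(ims[1][130:320,240:380],None,fx=2.8,fy=2.8,interpolation=2)]))
E
```

```text
7.2 [-1.16  0.13  1.93  0.6   0.66 -1.06] 0.01524717199640882 27.240418349392712 [-0.06382522 -0.38533609 -0.38022933]
via
{"dx": -0.0, "dy": 0.57, "dz": -0.82, "ax": 0.0, "ay": 0.0, "az": 0.0}
{"dx": -0.01, "dy": 0.57, "dz": -0.82, "ax": 0.0, "ay": 0.0, "az": 0.0}
end [ 0.3791 -0.3769  0.2787] 0.0001 0.0
{"dx": 0.78, "dy": -0.04, "dz": 0.2, "ax": 0.41, "ay": 0.0, "az": 0.0}
{"dx": 0.78, "dy": -0.03, "dz": 0.2, "ax": 0.41, "ay": 0.0, "az": 0.0}
{"dx": 0.78, "dy": -0.03, "dz": 0.2, "ax": 0.41, "ay": 0.0, "az": 0.0}
{"dx": 0.78, "dy": -0.02, "dz": 0.2, "ax": 0.41, "ay": 0.0, "az": 0.0}
{"dx": 0.78, "dy": -0.01, "dz": 0.2, "ax": 0.41, "ay": 0.0, "az": 0.0}
{"dx": 0.78, "dy": 0.0, "dz": 0.2, "ax": 0.41, "ay": 0.0, "az": 0.0}
{"dx": 0.78, "dy": 0.01, "dz": 0.2, "ax": 0.41, "ay": 0.0, "az": 0.0}
{"dx": 0.78, "dy": 0.02, "dz": 0.2, "ax": 0.41, "ay": 0.0, "az": 0.0}
{"dx": 0.78, "dy": 0.03, "dz": 0.2, "ax": 0.41, "ay": 0.0, "az": 0.0}
{"dx": 0.78, "dy": 0.03, "dz": 0.19, "ax": 0.41, "ay": 0.0, "az": 0.0}
{"dx": 0.78, "dy": 0.04, "dz": 0.19, "ax": 0.41, "ay": 0.0, "az": 0.0}
{"dx": 0.78, "dy": 0.05, "dz": 0.19, "ax": 0.41, "ay": 0.0, "az": 0.0}
{"dx": 0.78, "dy": 0.06, "dz": 0.19, "ax": 0.41, "ay": 0.0, "az": 0.0}
{"dx": 0.79, "dy": 0.08, "dz": 0.19, "ax": 0.41, "ay": 0.0, "az": 0.0}
end [ 0.5661 -0.1059  0.1999] 0.0002 0.45
```

View pics/o6.png

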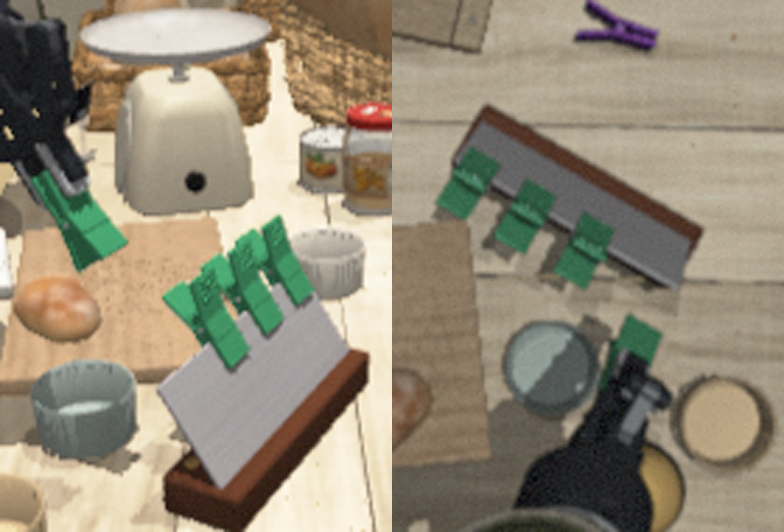

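The picture shows the clip held open and clear of the strip, with three clips still on it (top crop around (470,185), (525,217), (585,250)). On to the white dish.

Emit:
{"name": "carry_out", "arguments": {
  "plan": [
    {"dx": 0, "dy": 0.57, "dz": -0.82, "ax": 0, "ay": 0, "az": 0},
    {"dx": 0, "dy": 0.57, "dz": -0.82, "ax": 0, "ay": 0, "az": 0},
    {"dx": 0.78, "dy": -0.04, "dz": 0.2, "ax": 0.41, "ay": 0, "az": 0},
    {"dx": 0.78, "dy": -0.03, "dz": 0.2, "ax": 0.41, "ay": 0, "az": 0},
    {"dx": 0.78, "dy": -0.03, "dz": 0.2, "ax": 0.41, "ay": 0, "az": 0},
    {"dx": 0.78, "dy": -0.02, "dz": 0.2, "ax": 0.41, "ay": 0, "az": 0},
    {"dx": 0.78, "dy": -0.01, "dz": 0.2, "ax": 0.41, "ay": 0, "az": 0},
    {"dx": 0.78, "dy": 0, "dz": 0.2, "ax": 0.41, "ay": 0, "az": 0}
  ]
}}

```text
time_s: 8.1
eef_pos: [0.4605, -0.2599, 0.2422]
tcp_rot: [[0.483, 0.824, 0.296], [0.876, -0.454, -0.166], [-0.003, 0.339, -0.941]]
force: [0.0, -0.9, 0.1]
opening: 0.0155
gripper_force: 27.2
```

Emit:
{"name": "carry_out", "arguments": {
  "plan": [
    {"dx": 0.78, "dy": 0.01, "dz": 0.2, "ax": 0.41, "ay": 0, "az": 0},
    {"dx": 0.78, "dy": 0.02, "dz": 0.2, "ax": 0.41, "ay": 0, "az": 0},
    {"dx": 0.78, "dy": 0.03, "dz": 0.2, "ax": 0.41, "ay": 0, "az": 0},
    {"dx": 0.78, "dy": 0.03, "dz": 0.19, "ax": 0.41, "ay": 0, "az": 0},
    {"dx": 0.78, "dy": 0.04, "dz": 0.19, "ax": 0.41, "ay": 0, "az": 0},
    {"dx": 0.78, "dy": 0.05, "dz": 0.19, "ax": 0.41, "ay": 0, "az": 0},
    {"dx": 0.78, "dy": 0.06, "dz": 0.19, "ax": 0.41, "ay": 0, "az": 0},
    {"dx": 0.79, "dy": 0.08, "dz": 0.19, "ax": 0.41, "ay": 0, "az": 0}
  ]
}}

```text
time_s: 8.9
eef_pos: [0.5674, -0.1048, 0.1975]
tcp_rot: [[0.483, 0.876, 0.001], [0.876, -0.483, -0.004], [-0.003, 0.003, -1.0]]
force: [1.4, -0.4, 0.1]
opening: 0.0154
gripper_force: 27.2
```

```bash
python3 - <<'E'
from pl import *; from cell import *; import cv2
o=observe(); print(o["time_s"],o["qpos"].round(2),o["opening"],o["gripper_force"],o["force"],o["eef_pos"],o["tcp_rot"].round(3).tolist())
V=np.column_stack([[.484,.875,0],[.875,-.484,0],[0,0,-1]])
plan(o["eef_pos"],o["tcp_rot"],np.array([.566,-.106,.11]),V,5)
ims=[capture(k)["color"][:,:,::-1] for k in("side","top")]
cv2.imwrite("pics/o7.png",np.hstack([cv2.resize(ims[0][90:230,200:340],None,fx=2.8,fy=2.8,interpolation=2),cv2.resize(ims[1][90:230,120:260],None,fx=2.8,fy=2.8,interpolation=2)]))
E
```

```text
8.9 [-0.38  0.47  1.41 -0.    1.26  0.12] 0.015372553876032643 27.22602801863104 [ 1.40061869 -0.43270783  0.13418611] [ 0.56736544 -0.10478293  0.19748748] [[0.483, 0.876, 0.001], [0.876, -0.483, -0.004], [-0.003, 0.003, -1.0]]
{"dx": -0.01, "dy": -0.01, "dz": 0.58, "ax": 0.0, "ay": 0.01, "az": 0.0}
{"dx": -0.01, "dy": -0.0, "dz": 0.58, "ax": 0.0, "ay": 0.01, "az": 0.0}
{"dx": -0.01, "dy": -0.01, "dz": 0.59, "ax": 0.0, "ay": 0.01, "az": 0.0}
{"dx": -0.01, "dy": -0.0, "dz": 0.58, "ax": 0.0, "ay": 0.01, "az": 0.0}
{"dx": -0.01, "dy": -0.01, "dz": 0.59, "ax": 0.0, "ay": 0.01, "az": 0.0}
end [ 0.566  -0.1058  0.1099] 0.0002 0.2
```

View pics/o7.png

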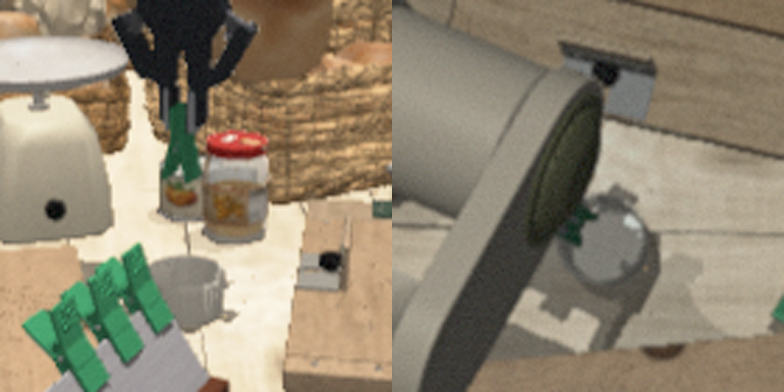

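The clip hangs jaws-down above the white dish (side crop: clip at (180,145), dish rim at (187,270)). I'll lower it to TCP z about 0.073.

Emit:
{"name": "carry_out", "arguments": {
  "plan": [
    {"dx": 0, "dy": 0, "dz": 0.6, "ax": 0, "ay": 0, "az": 0},
    {"dx": 0, "dy": 0, "dz": 0.6, "ax": 0, "ay": 0, "az": 0},
    {"dx": 0, "dy": 0, "dz": 0.6, "ax": 0, "ay": 0, "az": 0},
    {"dx": 0, "dy": 0, "dz": 0.6, "ax": 0, "ay": 0, "az": 0},
    {"dx": 0, "dy": 0, "dz": 0.5, "ax": 0, "ay": 0, "az": 0},
    {"dx": 0, "dy": 0, "dz": 0, "ax": 0, "ay": 0, "az": 0}
  ]
}}

```text
time_s: 9.6
eef_pos: [0.5659, -0.1063, 0.1093]
tcp_rot: [[0.483, 0.875, -0.0], [0.875, -0.483, -0.004], [-0.003, 0.001, -1.0]]
force: [-0.0, 0.4, -0.8]
opening: 0.0153
gripper_force: 27.2
```

```bash
python3 - <<'E'
from pl import *; from cell import *; import cv2
o=observe(); print(o["time_s"],o["eef_pos"],o["force"]); print(onz("side",(284.6,177.5),0),onz("side",(268.6,201.8),0),proj("side",o["eef_pos"]-[0,0,.06]))
ims=[capture(k)["color"][:,:,::-1] for k in("side","top")]
cv2.imwrite("pics/o8.png",np.hstack([cv2.resize(ims[0][140:230,220:310],None,fx=4,fy=4,interpolation=2),cv2.resize(ims[1][130:220,150:240],None,fx=4,fy=4,interpolation=2)]))
E
```

```text
9.6 [ 0.56590572 -0.10629641  0.10934121] [-0.03228815  0.40982978 -0.81010342]
[0.63462564 0.04787547 0.        ] [ 0.57589468 -0.11337812  0.        ] [264.68638345 183.86744319]
```

View pics/o8.png

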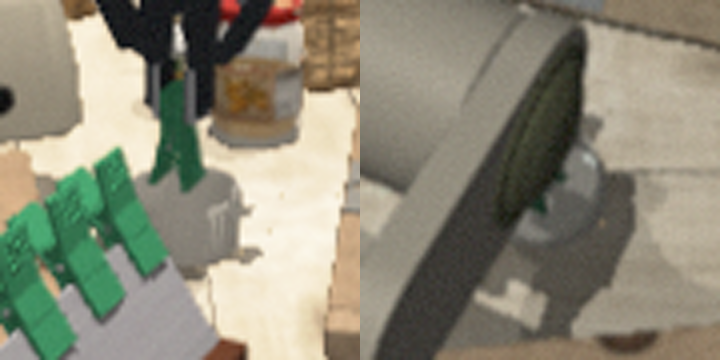

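Jaw tips sit roughly 8 mm short of the dish centre in x and about 5 mm in y (both views agree in direction). I'll correct that and then lower it while watching the force.

Emit:
{"name": "carry_out", "arguments": {
  "plan": [
    {"dx": 0.27, "dy": 0.15, "dz": 0, "ax": 0, "ay": 0, "az": 0},
    {"dx": 0, "dy": 0, "dz": 0.3, "ax": 0, "ay": 0, "az": 0},
    {"dx": 0, "dy": 0, "dz": 0.3, "ax": 0, "ay": 0, "az": 0},
    {"dx": 0, "dy": 0, "dz": 0.25, "ax": 0, "ay": 0, "az": 0},
    {"dx": 0, "dy": 0, "dz": 0, "ax": 0, "ay": 0, "az": 0}
  ]
}}

```text
time_s: 10.2
eef_pos: [0.5743, -0.1013, 0.0845]
tcp_rot: [[0.483, 0.875, 0.001], [0.875, -0.483, -0.004], [-0.003, 0.003, -1.0]]
force: [-1.0, 0.3, 0.4]
opening: 0.0148
gripper_force: 27.2
```

```bash
python3 - <<'E'
from pl import *; from cell import *
o=observe(); print(o["time_s"],o["eef_pos"],o["force"])
for c in("side","top"):
    capture(c)
    for l in("ramekin_white","clip_a"):
        print(c,l,[(np.round(d["at"],1).tolist(),round(d["confidence"],2)) for d in place_of(c,l)],[(d["extent"],round(d["confidence"],2)) for d in trace(c,l)])
    for z in(.042,):print("proj rim",proj(c,[.566,-.106,.042]),"pivot at tcp",proj(c,o["eef_pos"]-[0,0,.028]))
E
```

```text
10.2 [ 0.57433685 -0.10128359  0.08447166] [-0.96767128  0.25038815  0.35481844]
side ramekin_white [([267.6, 202.5], 0.69)] [([255.0, 181.7, 280.0, 201.8], 0.86), ([242.4, 178.7, 261.4, 209.7], 0.45)]
side clip_a [([251.3, 195.1], 0.79), ([239.7, 204.6], 0.67), ([227.3, 215.3], 0.56), ([320.6, 261.4], 0.55), ([266.1, 184.2], 0.46)] [([220.3, 183.1, 251.8, 218.8], 0.93), ([238.5, 178.4, 263.1, 209.2], 0.75), ([210.4, 196.5, 239.2, 228.5], 0.61), ([316.3, 247.9, 330.8, 273.6], 0.55), ([264.5, 167.7, 269.6, 190.6], 0.46)]
proj rim [264.71900781 186.3690235 ] pivot at tcp [267.79101416 180.53408945]
top ramekin_white [([198.2, 177.0], 0.85), ([304.6, 200.5], 0.59)] [([186.7, 164.4, 211.4, 193.6], 0.76)]
top clip_a [([269.5, 192.1], 0.79), ([316.0, 140.9], 0.76), ([289.5, 205.9], 0.68), ([307.5, 215.6], 0.65), ([192.9, 173.5], 0.5)] [([296.4, 203.4, 319.3, 230.2], 0.87), ([256.9, 182.0, 279.2, 205.3], 0.65), ([303.0, 127.7, 335.8, 145.5], 0.57), ([274.9, 195.6, 295.9, 221.6], 0.55)]
proj rim [193.30767479 175.68216774] pivot at tcp [190.28039681 171.14728948]
```

The clip is now aligned with the dish in both views. Lower 12 mm more and release.

Emit:
{"name": "carry_out", "arguments": {
  "plan": [
    {"dx": 0, "dy": 0, "dz": 0.2, "ax": 0, "ay": 0, "az": 0},
    {"dx": 0, "dy": 0, "dz": 0.2, "ax": 0, "ay": 0, "az": 0},
    {"dx": 0, "dy": 0, "dz": 0, "ax": 0, "ay": 0, "az": 0}
  ]
}}

```text
time_s: 11.0
eef_pos: [0.5745, -0.1013, 0.0728]
tcp_rot: [[0.483, 0.875, 0.001], [0.875, -0.483, -0.004], [-0.003, 0.003, -1.0]]
force: [0.7, 0.1, -0.0]
opening: 0.0153
gripper_force: 27.2
```

Emit:
{"name": "carry_out", "arguments": {
  "plan": [
    {"dx": 0, "dy": 0, "dz": 0, "ax": 0, "ay": 0, "az": 0},
    {"dx": 0, "dy": 0, "dz": 0, "ax": 0, "ay": 0, "az": 0},
    {"dx": 0, "dy": 0, "dz": 0, "ax": 0, "ay": 0, "az": 0},
    {"dx": 0, "dy": 0, "dz": 0, "ax": 0, "ay": 0, "az": 0},
    {"dx": 0, "dy": 0, "dz": 0, "ax": 0, "ay": 0, "az": 0},
    {"dx": 0, "dy": 0, "dz": 0, "ax": 0, "ay": 0, "az": 0}
  ],
  "gripper": 65
}}

```text
time_s: 11.6
eef_pos: [0.5751, -0.1015, 0.074]
tcp_rot: [[0.483, 0.876, 0.003], [0.876, -0.483, -0.005], [-0.003, 0.005, -1.0]]
force: [-0.7, 1.0, 0.1]
opening: 0.0648
gripper_force: 0.0
```

Emit:
{"name": "carry_out", "arguments": {
  "plan": [
    {"dx": 0, "dy": 0, "dz": -0.3, "ax": 0, "ay": 0, "az": 0},
    {"dx": 0, "dy": 0, "dz": -0.4, "ax": 0, "ay": 0, "az": 0},
    {"dx": 0, "dy": 0, "dz": -0.6, "ax": 0, "ay": 0, "az": 0},
    {"dx": 0, "dy": 0, "dz": -0.8, "ax": 0, "ay": 0, "az": 0},
    {"dx": 0, "dy": 0, "dz": -1, "ax": 0, "ay": 0, "az": 0},
    {"dx": 0, "dy": 0, "dz": -1, "ax": 0, "ay": 0, "az": 0},
    {"dx": 0, "dy": 0, "dz": 0, "ax": 0, "ay": 0, "az": 0}
  ]
}}

```text
time_s: 12.3
eef_pos: [0.5762, -0.1014, 0.2024]
tcp_rot: [[0.483, 0.875, 0.011], [0.876, -0.483, -0.008], [-0.002, 0.014, -1.0]]
force: [-0.4, 0.5, -0.2]
opening: 0.0649
gripper_force: 0.0
```

Emit:
{"name": "carry_out", "arguments": {
  "plan": [
    {"dx": -0.9, "dy": 0, "dz": 0, "ax": 0, "ay": 0, "az": 0},
    {"dx": -0.9, "dy": 0, "dz": -0.4, "ax": 0, "ay": 0, "az": 0},
    {"dx": -0.9, "dy": -0.5, "dz": -0.4, "ax": 0, "ay": 0, "az": 0},
    {"dx": -0.9, "dy": -0.5, "dz": 0, "ax": 0, "ay": 0, "az": 0},
    {"dx": -0.9, "dy": -0.5, "dz": 0, "ax": 0, "ay": 0, "az": 0},
    {"dx": -0.9, "dy": -0.5, "dz": 0, "ax": 0, "ay": 0, "az": 0},
    {"dx": 0, "dy": 0, "dz": 0, "ax": 0, "ay": 0, "az": 0}
  ]
}}

```text
time_s: 13.0
eef_pos: [0.4417, -0.2148, 0.2215]
tcp_rot: [[0.486, 0.874, 0.003], [0.874, -0.486, -0.005], [-0.003, 0.005, -1.0]]
force: [0.1, 0.0, 0.7]
opening: 0.0648
gripper_force: 0.0
```

```bash
python3 - <<'E'
from pl import *; from cell import *; import cv2
o=observe(); print(o["time_s"],o["eef_pos"],o["force"])
for c in("side","top"):
    im=capture(c)["color"]
    for l in("ramekin_white","clip_a"):
        print(c,l,[(np.round(d["at"],1).tolist(),round(d["confidence"],2)) for d in place_of(c,l)],[(d["extent"],round(d["confidence"],2)) for d in trace(c,l)])
    h=cv2.cvtColor(im,cv2.COLOR_RGB2HSV); m=cv2.inRange(h,(65,100,40),(90,255,255))
    n,_,st,ce=cv2.connectedComponentsWithStats(m); print([(st[i].tolist(),ce[i].round(1).tolist()) for i in range(1,n) if st[i][4]>25])
E
```

```text
13.0 [ 0.44174743 -0.21484819  0.22149259] [0.12319653 0.02075571 0.70947622]
side ramekin_white [([270.2, 200.8], 0.85)] [([253.1, 182.8, 280.9, 203.5], 0.57)]
side clip_a [([321.9, 260.5], 0.83), ([223.7, 214.3], 0.75), ([253.6, 193.9], 0.62), ([237.5, 201.2], 0.59), ([268.3, 186.7], 0.49)] [([224.4, 184.9, 252.8, 219.2], 0.95), ([208.7, 196.8, 237.3, 227.6], 0.85), ([313.2, 243.0, 329.2, 274.6], 0.75), ([240.7, 180.4, 263.2, 207.8], 0.67), ([261.5, 172.1, 274.2, 191.3], 0.52)]
[([260, 174, 16, 18, 121], [266.7, 183.1]), ([208, 177, 54, 54, 1185], [235.4, 203.2])]
top ramekin_white [([195.6, 174.9], 0.55)] [([177.3, 158.8, 209.9, 183.3], 0.56), ([185.0, 163.3, 201.6, 180.9], 0.36)]
top clip_a [([288.6, 206.0], 0.79), ([319.2, 140.2], 0.76), ([307.7, 215.9], 0.75), ([269.1, 192.7], 0.56), ([194.5, 171.8], 0.53)] [([261.6, 185.8, 279.3, 206.0], 0.86), ([278.4, 194.1, 298.0, 221.2], 0.83), ([297.0, 205.3, 316.8, 232.3], 0.72), ([304.8, 128.5, 334.3, 147.0], 0.61), ([182.4, 164.1, 202.6, 179.3], 0.44)]
[([190, 162, 9, 10, 56], [193.8, 166.6]), ([183, 171, 9, 7, 34], [187.4, 174.2]), ([256, 183, 22, 24, 248], [266.6, 195.1]), ([277, 195, 21, 25, 264], [286.9, 207.1]), ([298, 207, 21, 26, 271], [308.4, 219.3])]
```

Emit:
{"name": "carry_out", "arguments": {
  "plan": [
    {"dx": 0, "dy": 0, "dz": -0.5, "ax": 0, "ay": 0, "az": 0},
    {"dx": 0, "dy": 0, "dz": -0.5, "ax": 0, "ay": 0, "az": 0},
    {"dx": 0, "dy": 0, "dz": 0, "ax": 0, "ay": 0, "az": 0},
    {"dx": 0, "dy": 0, "dz": 0, "ax": 0, "ay": 0, "az": 0},
    {"dx": 0, "dy": 0, "dz": 0, "ax": 0, "ay": 0, "az": 0},
    {"dx": 0, "dy": 0, "dz": 0, "ax": 0, "ay": 0, "az": 0}
  ]
}}

```text
time_s: 14.1
eef_pos: [0.4435, -0.2133, 0.2504]
tcp_rot: [[0.483, 0.876, 0.002], [0.876, -0.483, -0.004], [-0.003, 0.004, -1.0]]
force: [0.7, -0.2, 0.4]
opening: 0.0647
gripper_force: 0.0
```

```bash
python3 - <<'E'
from pl import *; from cell import *; import cv2
for c in("side","top"):
    im=capture(c)["color"]
    h=cv2.cvtColor(im,cv2.COLOR_RGB2HSV); m=cv2.inRange(h,(65,100,40),(90,255,255))
    n,_,st,ce=cv2.connectedComponentsWithStats(m); print([(st[i].tolist(),ce[i].round(1).tolist()) for i in range(1,n) if st[i][4]>25])
for z in(.03,.04,.05,.06,.07): print(z,proj("side",[.57,-.103,z]))
for y in(78,26,-26): print(proj("top",clip(y,15)))
E
```

```text
[([260, 174, 16, 18, 122], [266.7, 183.0]), ([208, 177, 54, 54, 1181], [235.4, 203.2])]
[([190, 162, 8, 7, 40], [192.7, 165.4]), ([257, 184, 21, 24, 248], [266.7, 195.1]), ([277, 195, 21, 25, 265], [287.1, 207.0]), ([298, 207, 21, 25, 272], [308.3, 219.3])]
0.03 [266.17093341 189.98664698]
0.04 [266.17336506 186.55339456]
0.05 [266.17581729 183.09109198]
0.06 [266.17829036 179.59936899]
0.07 [266.18078453 176.07784898]
[266.5954564  196.28922771]
[287.88716165 208.69299306]
[309.34203708 221.19181536]
```

```bash
python3 -c "
from cell import *
print(close_job())"
```

```text
the job is handed in; nothing more can be done
None
```

I handed the job in at about 14 s: the tired clip (at y = -78; 3.6 N against 12.2 N for its neighbour, the other two not probed) stands at rest and released in the white dish by the camera readings, the other three clips are still on the strip where they were, and the judging returned no result.

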